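Hitch the blower's column yoke on its ball and latch it

TASK

Fit the loose column yoke to the seed blower: lower its cup over the ball stud on the blower's foot, feeling for the ball, and press it gently (keep the load on the stud under 25 N) until it is fully home and stands upright with its latch lever still up. Only then let go of it, and press its latch lever all the way down, just as gently. Leave the other things on the bench alone.

Things in the scene. Friction and masses are not known exactly. Their poses are not given: they have to be found in the camera images.
- yoke_grip (a point): Middle of the tongue of the loose column yoke, half-way up: the place to grip. z up, x from the tongue to the cup. Tongue 20 mm wide (y), 22 mm high, its middle 33 mm above the cup's rim; bare from 35 mm behind this point to 20 mm in front; behind that a 56 mm wide fork ending 76 mm behind. The cup's axis is 55 mm ahead, the centre of mass some 35 to 45 mm ahead: grip firmly.
- cup_mouth (a point): Centre of the cup's open underside (rim plane); axes as yoke_grip. Cup 54 mm outside, 36 mm inside diameter, 47 mm high with flat cap, window in front (+x) for the latch claw. Two sprung keepers in its wall, 14 mm above the rim, must be pushed past the ball: 8 to 16 N, of which the yoke's weight gives 4 to 5 N. Fully home, the rim lies flat on the stud's shoulder and resistance rises steeply.
- yoke: The whole loose yoke, a plain aluminium casting of about 0.45 kg that stands on its cup, with tongue, fork, steel lever and brass pin; 160 mm long. Origin at the centre of the cup's rim plane, axes as cup_mouth. It may point any way when fitted, but must be upright.
- lever (a joint): Latch lever over the cup, rad: 0 = raised (43 degrees up from level), 0.75 = fully down, level, its claw under the ball. Hinge line along y, 22 mm behind the cup's axis (-x), 54 mm above the rim; two arms run forward from it to a cross pad. Stiff: 0.2 N m, 4 to 6 N at the pad; stays where it is left. If the cup is not home the claw can meet the ball.
- lever_pad (a point): Middle of the upper face of the lever's cross pad (14 mm long, 35 mm wide), the place to press; 46 mm from the hinge line and 3 mm above the plane of the arms through it. z is normal to the pad, x along the lever away from its hinge.
- telltale (a joint): Brass tell-tale pin, 6 mm thick, in the middle of the cup's cap: how far the ball has pushed it up, m. 0 = the ball is not up in the cup; 0.005 = fully home (it rises over the last 5 mm).
- foot_mid (a point): Middle of the upper face of the blower's fixed foot, 30 mm above the bench; x along its slot. The ball stud near here is NOT measured: it stands up to 5 mm off this point either way along x (0 along y), its shoulder 20 to 46 mm above this point, the ball's top 60 to 86 mm above it. This differs every time and must be felt; side force on the cup shows which way it is off.
- foot: The blower's foot, a blue casting 150 (x) x 130 mm, 30 mm high, bolted down; origin on the bench under foot_mid. From its slot rises a steel stud: a flat round shoulder 60 mm across, and above it on an 18 mm neck a ball of 32 mm diameter, its centre 24 mm above the shoulder.
- dish: Bystander: clear shallow glass dish, 90 mm across, 16 mm high; origin at its underside. Not part of the job.
- tub: Bystander: clear plastic tub, 120 x 160 mm, 50 mm high; origin at its underside. Not part of the job.
- pot: Bystander: clear round plastic pot, 90 mm across, 60 mm high; origin at its underside. Not part of the job.
- jar: Bystander: jar with black lid, 60 mm across, 90 mm high; origin at its underside. Not part of the job.
- brush: Bystander: small hand brush lying on the bench; origin at its underside. Not part of the job.
- spanner: Bystander: spanner lying on the bench; origin at its underside. Not part of the job.
- vial: Bystander: small amber bottle, 40 mm across, 70 mm high; origin at its underside. Not part of the job.
Not all that is in view belongs to the job. What is shaped like the yoke but green is not meant.

How it is judged:
By the outcome, as a careful person would: the job done as asked, in the order asked, and still so for the second after the job is handed in, with the robot touching nothing.
It also fails if it takes over 72 s, if anything falls off the work surface, if the arm or the gripper's body presses on something with over 40 N, if the wrist force passes 120 N, or if a joint passes its speed limit or range.

ROBOT

A 6-joint arm with a two-finger parallel gripper is mounted at the origin on the work surface. World frame = base frame: x ahead of the robot, y to its left, z up, the work surface at z = 0. Lengths are in m, angles in rad, forces in N, time in s.
With the tool pointing down it reaches from about 0.3 to 1 m from the base axis. Payload 5.1 kg.
Tool frame: the origin (TCP) lies midway between the tips of the shut fingers; the grasp point (between the pads) lies 19 mm behind it; z points along the fingers, y is the line along which they close (so a half turn about z gives the same grasp; the last joint's range is limited). The gripper opens to 95 mm and grips with 3 to 60 N. Pads are 20 mm wide; open, the fingers measure 119 mm over their backs; the gripper's body (75 mm by 180 mm) begins 59 mm behind the grasp point.
Start: joints at [-1.204, 0.124, 1.65, -0, 1.367, -0.083], TCP at [0.283, -0.585, 0.215] pointing down, gripper open.
Joint ranges: [-2.61, 2.61], [-1.02, 2.33], [0.03, 2.71], [-1.35, 4.49], [0.32, 2.68], [-2.91, 2.91]. Speed limits (rad/s): [2.57, 2.57, 3.14, 3.14, 3.14, 3.14].

INTERFACE

Orientations are given as a unit quaternion [x, y, z, w].
In Python, from cell import r gives the robot as it stands.
- The arm moves only by the tool send_rows, never from a script. Its arguments are lists of equal length, an entry for each row: "claw": the closure, from 0 (fully open) to 1 (shut); "linear": the shift along the tool's x, y, z in units of 30 mm (1.0 is 30 mm), a list of three; "spin": the turn about the tool's z in units of 8 degrees (1.0 is 8 degrees). A call has 1 to 12 rows; each row shifts and turns the commanded pose from where the row before left it, along the tool's axes as they then stand; what a row does not reach is not made up. A row lasts 1/8 s, in which the tool goes at most 62.5 mm and 10.7 degrees, less where a joint would pass 70% of its speed; a pose out of reach is approached as far as the arm can. A call with a number of a shift or a turn outside -1 to 1 is refused whole. A call with a gripper value outside its range is refused whole. The fingers move at their own pace and stop on an object; "squeeze" is the grip in N (left out, the last holds). Time passes only in rows, so rows that do not move let the fingers close. It gives the time, the measured TCP pose, the force, the opening and the grip force at its end, in the units of the state.
- r.state(): the state, without advancing time (a new reading comes with each control period).
- r.grab_frame(name): name is "side" or "top"; returns a dict with "image" (480x640x3 uint8, red, green, blue), "mtx" (3x3 intrinsics, pixels), "k1" (the pictures are not rectified: a ray, as slopes to the right and down, at radius r is drawn at 1 + k1 r^2 times it, then the intrinsics apply), "cam_to_world" (4x4, takes a point from camera to world coordinates). Camera axes: x right, y down, z forward; pixel columns grow to the right and rows downward; lengths in m; the calibration is good to about 2 mm. A picture is of the moment at which its call begins. There is no depth.
- r.close_job(): hands the job in; it is judged then, once.
The state is a dict: "time_s": time; "joints": joint angles; "joint_velocities": joint speeds; "effort": joint torques, N m; "tool_pos": TCP position; "tcp_rot": TCP orientation; "force": force on the tool from outside, world axes, zero at the start; "ft_torque": the same for the moment, N m; "opening": finger opening in m; "gripper_force": force on a finger pad.
Only numpy, scipy, OpenCV 4.12 (cv2) and the standard library are available. Lean on these libraries where they do the work, as an engineer would, in place of code of your own. Each camera call takes 0.05 s, during which the arm holds its last target. There are 200 camera calls.

## Working session

There is one attempt and no reset: what is moved stays moved. The work goes in short steps, Python scripts to look and compute and a tool call to move; the robot and the scene stay as the last step left them, time stands still between calls to the robot, and variables do not carry over. Pictures are saved under pics/ and viewed, at most 10 in all, crops included, and the job is handed in when it is done.

Besides the shell and the picture viewer there is one more tool, called after "Call:" by a JSON object that holds its "op" and its "data", one argument or row to a line. send_rows: Moves the arm, as the interface text tells. Shifts and turns lie within -1 to 1; 1 stands for 30 mm of shift or 8 degrees of turn. Its arguments: {"type":"object","properties":{"claw":{"type":"array","items":{"type":"number"}},"linear":{"type":"array","items":{"type":"array","items":{"type":"number"}}},"spin":{"type":"array","items":{"type":"number"}},"squeeze":{"type":"number"}},"required":["claw","linear","spin"]}

```bash
mkdir -p pics; ls; python3 - <<'E'
from cell import r
import cv2,numpy as np
for n in("side","top"):
    f=r.grab_frame(n); cv2.imwrite(f"pics/{n}0.png",f["image"][:,:,::-1]); print(n,f["mtx"].tolist(),f["k1"],np.round(f["cam_to_world"],4).tolist())
print(r.state())
E
```

```text
pics
side [[442.890270174069, 0.0, 314.32624143930144], [0.0, 442.890270174069, 237.71163150856782], [0.0, 0.0, 1.0]] -0.023354106856508156 [[-0.94, -0.2396, 0.2428, 0.263], [-0.3408, 0.6264, -0.7011, 0.6984], [0.0159, -0.7418, -0.6704, 0.8438], [0.0, 0.0, 0.0, 1.0]]
top [[530.4650642801049, 0.0, 319.86981562767306], [0.0, 530.4650642801049, 250.75347407672615], [0.0, 0.0, 1.0]] -0.07435038860646961 [[0.0169, -0.9939, 0.1091, 0.3614], [-0.9995, -0.0198, -0.0257, -0.0577], [0.0277, -0.1086, -0.9937, 1.488], [0.0, 0.0, 0.0, 1.0]]
{'time_s': 0.1, 'joints': array([-1.20361420e+00,  1.24433808e-01,  1.65153632e+00, -4.23810061e-05,
        1.36752013e+00, -8.26204823e-02]), 'joint_velocities': array([ 0.00123407, -0.00261844, -0.00255865, -0.00297403, -0.00082141,
        0.00092523]), 'effort': array([ 4.25456810e-04, -4.18882334e+01, -3.61096573e+01,  7.77261774e-02,
        4.61824425e-02, -6.34654680e-05]), 'tool_pos': array([ 0.28235083, -0.58481865,  0.21351458]), 'tcp_rot': array([ 9.74814724e-01,  2.23014243e-01, -1.55082090e-04, -9.36274328e-04]), 'force': array([ 0.4842215 , -0.47222588,  0.25139082]), 'ft_torque': array([-0.0610006 ,  0.02916254, -0.01716114]), 'gripper_force': 0.0, 'opening': 0.09523867350337772}
```

View pics/side0.png

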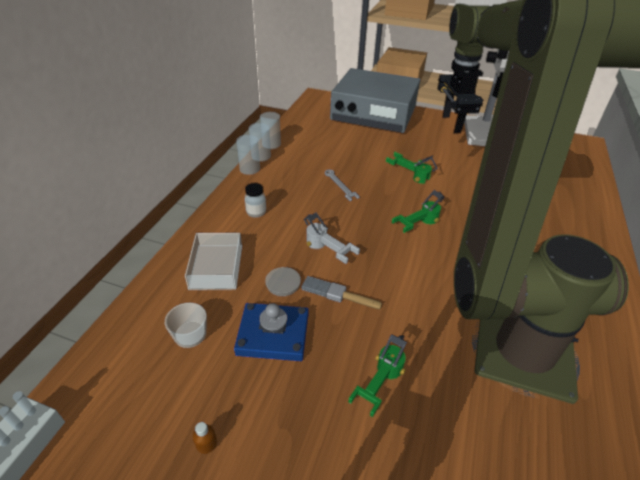

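View pics/top0.png

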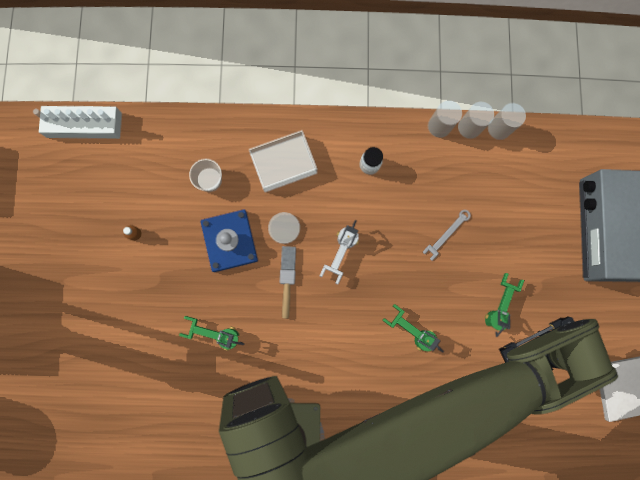

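The side view shows the grey yoke around (330,240) and the blue foot at (272,330) with its ball near (272,312). In the top view the yoke is around (342,252), cup end up at (347,237) and fork at (333,275). The foot is at (229,240).

```bash
cat > h.py <<'E'
import cv2,numpy as np
def ray(f,px):
    m=f["mtx"];d=np.array([(px[0]-m[0,2])/m[0,0],(px[1]-m[1,2])/m[1,1]]);s=d.copy()
    for _ in range(20): s=d/(1+f["k1"]*(s@s))
    T=f["cam_to_world"];return T[:3,3],T[:3,:3]@np.array([s[0],s[1],1])
def plane(f,px,z):
    o,d=ray(f,px);return o+d*(z-o[2])/d[2]
def tri(f,p,g,q):
    o,d=ray(f,p);o2,e=ray(g,q)
    A=np.stack([d,-e],1);t=np.linalg.lstsq(A,o2-o,rcond=None)[0]
    a,b=o+d*t[0],o2+e*t[1];return (a+b)/2,np.linalg.norm(a-b)
def proj(f,P):
    T=f["cam_to_world"];c=T[:3,:3].T@(np.asarray(P)-T[:3,3]);s=c[:2]/c[2];s=s*(1+f["k1"]*(s@s))
    return s*f["mtx"][0,0]+f["mtx"][:2,2]
E
python3 - <<'E'
from cell import r
from h import *
import pickle
F={n:r.grab_frame(n) for n in("side","top")}; pickle.dump(F,open("F0.pkl","wb"))
for n,z in(("side",0.03),("top",0.03)):
    f=F[n];h=cv2.cvtColor(f["image"],cv2.COLOR_RGB2HSV)
    m=cv2.inRange(h,(105,120,40),(130,255,255))
    c=max(cv2.findContours(m,0,2)[0],key=cv2.contourArea)
    b=cv2.boxPoints(cv2.minAreaRect(c)); print(n,b.tolist())
    print(np.round([plane(f,p,z) for p in b],4).tolist())
def up(f,x,y,w,h,k): return cv2.resize(f["image"][y:y+h,x:x+w,::-1],None,fx=k,fy=k,interpolation=cv2.INTER_CUBIC)
a=up(F["top"],310,215,60,75,6);b=up(F["side"],298,205,70,60,6)
c=np.zeros((450,800,3),np.uint8);c[:450,:360]=a;c[:360,370:790]=b
cv2.imwrite("pics/y.png",c)
a=up(F["top"],195,200,70,80,5);b=up(F["side"],230,290,85,75,5)
c=np.zeros((400,800,3),np.uint8);c[:400,:350]=a;c[:375,360:785]=b
cv2.imwrite("pics/foot.png",c)
E
```

```text
side [[234.14553833007812, 354.6129455566406], [238.81973266601562, 302.0284118652344], [307.6095275878906, 308.1430358886719], [302.9353332519531, 360.7275695800781]]
[[0.5905, 0.2553, 0.03], [0.6469, 0.1234, 0.03], [0.4889, 0.0832, 0.03], [0.4489, 0.2179, 0.03]]
top [[199.715576171875, 220.14830017089844], [244.87442016601562, 209.31016540527344], [257.2919616699219, 261.0499267578125], [212.13311767578125, 271.8880615234375]]
[[0.6004, 0.2397, 0.03], [0.6334, 0.1153, 0.03], [0.4896, 0.0764, 0.03], [0.4573, 0.1996, 0.03]]
```

View pics/y.png

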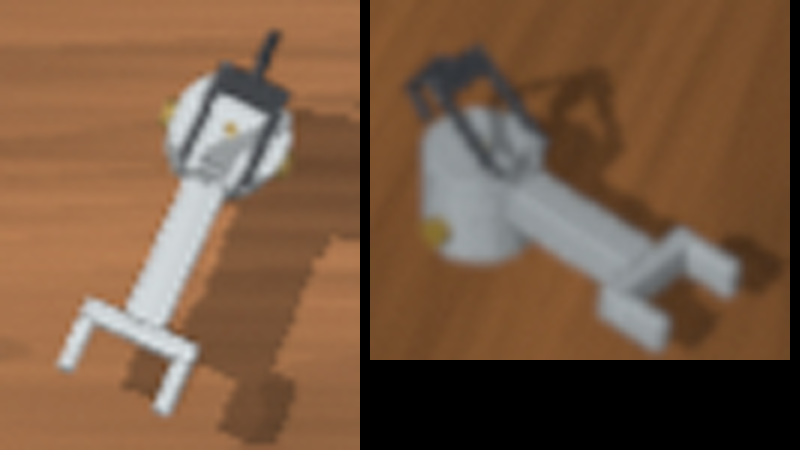

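View pics/foot.png

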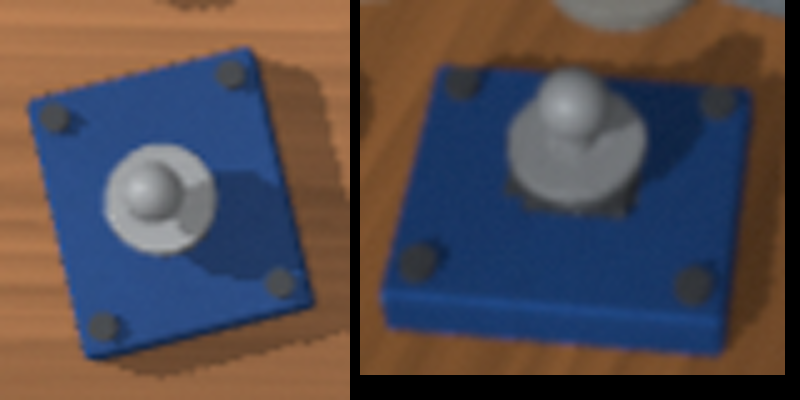

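The yoke crop shows the brass pin at crop (231,128), which is top image (348.5,236.3). The fork's outer corners are at (88,298) and (197,350), and the tongue's middle by the fork is at about (146,318). The foot crop shows the ball at (152,191) in the top view and (572,105) in the side view, standing on its round shoulder.

```bash
python3 - <<'E'
from h import *
import pickle
F=pickle.load(open("F0.pkl","rb"));t,s=F["top"],F["side"]
T=lambda u,v:(310+u/6-.42,215+v/6-.42); S=lambda u,v:(298+(u-370)/6-.42,205+v/6-.42)
P=lambda a:np.round(a,4).tolist()
pin=plane(t,T(231,128),.048); a=plane(t,T(88,298),.044);b=plane(t,T(197,350),.044); c=plane(t,T(146,318),.044)
cup=plane(t,T(229,135),.047)
print("pin",P(pin),"cup",P(cup),"fork",P(a),P(b),np.linalg.norm(a-b),"tongue",P(c))
m=(a+b)/2
for q in(m,c): d=(pin-q)[:2];print("dir deg",np.degrees(np.arctan2(d[1],d[0])),np.linalg.norm(d))
d=(b-a)[:2];print("fork bar dir+90",np.degrees(np.arctan2(d[1],d[0]))+90)
# shoulder/ball
T2=lambda u,v:(195+u/5-.4,200+v/5-.4); S2=lambda u,v:(230+(u-360)/5-.4,290+v/5-.4)
print("ball",tri(t,T2(152,191),s,S2(572,105)))
print("shoulder",tri(t,T2(160,199),s,S2(577,145)))
ct=[T2(30,102),T2(247,47),T2(313,300),T2(90,353)]
cs=[S2(385,290),S2(440,67),S2(750,90),S2(722,318)]
for z,f,q in((.03,t,ct),(.03,s,cs)):
    w=np.array([plane(f,p,z) for p in q]);print(P(w),P(w.mean(0)),[round(float(np.linalg.norm(w[i]-w[i-1])),4) for i in range(4)])
# fork tri in both
print("forkcorner L",tri(t,T(88,298),s,S(600,290)),"cuppin side?",)
print("tip", [P(plane(t,T(*u),.044)) for u in((65,368),(165,412))])
print("lever", tri(t,T(252,85),s,S(445,70)))
E
```

```text
pin [0.5621, -0.1718, 0.048] cup [0.559, -0.171, 0.047] fork [0.4832, -0.1077, 0.044] [0.4604, -0.1577, 0.044] 0.054964697324072005 tongue [0.4745, -0.1343, 0.044]
dir deg -23.38825866260414 0.09840673716345719
dir deg -23.185781987637625 0.09524756496716405
fork bar dir+90 -24.502510632939263
ball (array([0.54409522, 0.15875626, 0.08544824]), np.float64(0.0020742420723081742))
shoulder (array([0.54336438, 0.15853569, 0.05761744]), np.float64(0.0022496010314979314))
[[0.6009, 0.2373, 0.03], [0.6343, 0.1178, 0.03], [0.4936, 0.0768, 0.03], [0.4619, 0.1985, 0.03]] [0.5477, 0.1576, 0.03] [0.1443, 0.1241, 0.1465, 0.1257]
[[0.5977, 0.2394, 0.03], [0.6307, 0.1204, 0.03], [0.4895, 0.0817, 0.03], [0.4573, 0.2015, 0.03]] [0.5438, 0.1608, 0.03] [0.1455, 0.1235, 0.1464, 0.124]
forkcorner L (array([ 0.48268439, -0.1080713 ,  0.03840751]), np.float64(0.0019234356504140497)) cuppin side?
tip [[0.4511, -0.0978, 0.044], [0.4319, -0.1435, 0.044]]
lever (array([ 0.57866686, -0.17814316,  0.0799183 ]), np.float64(0.0028200681908776616))
```

```bash
cat > go.py <<'E'
# remaining shift in tool units to a world target
import sys,numpy as np
from cell import r
from scipy.spatial.transform import Rotation as R
def rem(tx,ty,tz,yaw=None):
    s=r.state();M=R.from_quat(s["tcp_rot"]).as_matrix();d=M.T@(np.array([tx,ty,tz])-s["tool_pos"])/.03
    y=np.degrees(np.arctan2(M[1,0],M[0,0]))
    print("t",round(s["time_s"],2),"pos",np.round(s["tool_pos"],4),"yaw",round(y,2),"tilt z",np.round(M[:,2],4),"F",np.round(s["force"],2),"M",np.round(s["ft_torque"],2),"units",np.round(d,3),"spin",None if yaw is None else round((y-yaw)/8,3))
    print("opening",s["opening"],"q",np.round(s["joints"],3))
if __name__=="__main__": rem(*map(float,sys.argv[1:]))
E
```

Call:
{"op": "send_rows", "data": {
  "claw": [0,0,0,0,0,0,0,0,0,0,0,0],
  "linear": [
    [0.94,-0.695,0],
    [0.94,-0.695,0],
    [0.94,-0.695,0],
    [0.94,-0.695,0],
    [0.94,-0.695,0],
    [0.94,-0.695,0],
    [0.94,-0.695,0],
    [0.94,-0.695,0],
    [0.94,-0.695,0],
    [0.94,-0.695,0],
    [0.94,-0.695,0],
    [0.94,-0.695,0]
  ],
  "spin": [0,0,0,0,0,0,0,0,0,0,0,0]
}}

```text
time_s: 1.7
tool_pos: [0.4788, -0.2118, 0.2145]
tcp_rot: [0.975, 0.223, -0.0, -0.0]
force: [0.1, -0.4, 0.5]
opening: 0.0948
gripper_force: 0.0
```

Call:
{"op": "send_rows", "data": {
  "claw": [0,0,0,0,0,0,0,0,0,0],
  "linear": [
    [0.94,-0.695,0],
    [0.94,-0.695,0],
    [0,0,0.2],
    [0,0,0.2],
    [0,0,0.2],
    [0,0,0.2],
    [0,0,0.2],
    [0,0,0.2],
    [0,0,0.2],
    [0,0,0]
  ],
  "spin": [0,0,0.9,0.9,0.9,0.9,0.9,0.9,0.75,0]
}}

```text
time_s: 2.95
tool_pos: [0.5107, -0.1506, 0.1719]
tcp_rot: [0.979, -0.202, -0.001, -0.0]
force: [-0.0, 0.1, 0.6]
opening: 0.0949
gripper_force: 0.0
```

```bash
python3 go.py 0.5115 -0.150 0.014 -23.4; python3 - <<'E'
from cell import r
import cv2,numpy as np
f=r.grab_frame("side")["image"][170:290,260:400,::-1]
g=r.grab_frame("top")["image"][200:300,300:400,::-1]
c=np.zeros((480,800,3),np.uint8);c[:360,:420]=cv2.resize(f,None,fx=3,fy=3);c[:360,430:790]=cv2.resize(g,None,fx=3.6,fy=3.6)
cv2.imwrite("pics/above.png",c)
E
```

```text
t 2.95 pos [ 0.5107 -0.1506  0.1719] yaw -23.36 tilt z [-1.4e-03  6.0e-04 -1.0e+00] F [-0.03  0.14  0.55] M [ 0.04  0.04 -0.03] units [ 0.024 -0.03   5.263] spin 0.005
opening 0.09487224220248609 q [-0.388 -0.106  1.955 -0.     1.294  1.591]
```

View pics/above.png

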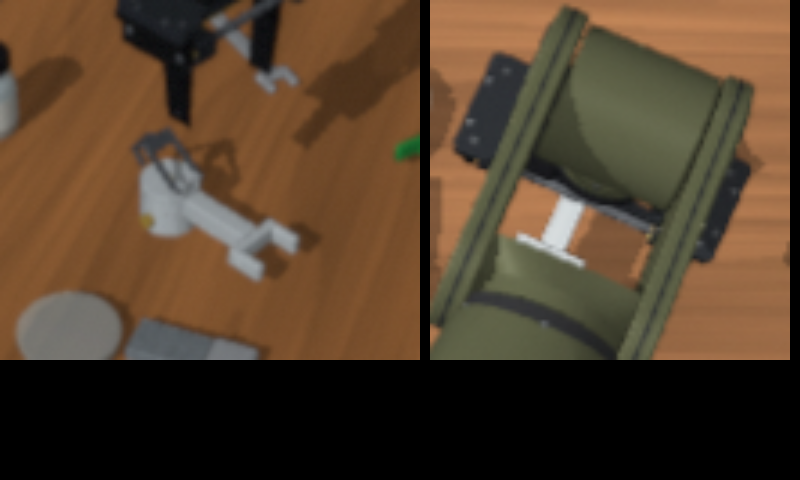

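The gripper stands aligned above the tongue, with the yoke clear of the fingers. The pale part at (270,70) in the crop is the spanner.

Call:
{"op": "send_rows", "data": {
  "claw": [0,0,0,0,0,0,0,0,0,0],
  "linear": [
    [0.02,-0.03,0.8],
    [0,0,0.8],
    [0,0,0.8],
    [0,0,0.8],
    [0,0,0.7],
    [0,0,0.5],
    [0,0,0.4],
    [0,0,0.3],
    [0,0,0.15],
    [0,0,0]
  ],
  "spin": [0,0,0,0,0,0,0,0,0,0]
}}

```text
time_s: 4.3
tool_pos: [0.5121, -0.1502, 0.0151]
tcp_rot: [0.979, -0.203, -0.0, -0.0]
force: [0.0, -0.2, 0.9]
opening: 0.095
gripper_force: 0.0
```

Call:
{"op": "send_rows", "data": {
  "claw": [0.4,0.6,0.7,0.8,0.9,1,1,1,1,1,1,1],
  "linear": [
    [0,0,0],
    [0,0,0],
    [0,0,0],
    [0,0,0],
    [0,0,0],
    [0,0,0],
    [0,0,0],
    [0,0,0],
    [0,0,0],
    [0,0,0],
    [0,0,0],
    [0,0,0]
  ],
  "spin": [0,0,0,0,0,0,0,0,0,0,0,0],
  "squeeze": 50
}}

```text
time_s: 5.8
tool_pos: [0.5121, -0.1502, 0.0151]
tcp_rot: [0.979, -0.203, -0.0, -0.0]
force: [0.1, 0.6, -0.3]
opening: 0.0197
gripper_force: 50.0
```

```bash
python3 go.py 0.5115 -0.150 0.014 -23.4; python3 - <<'E'
from cell import r
print(r.state()["gripper_force"])
E
```

```text
t 5.8 pos [ 0.5121 -0.1502  0.0151] yaw -23.43 tilt z [-0.  0. -1.] F [ 0.12  0.61 -0.29] M [ 0.09  0.01 -0.  ] units [-0.021  0.001  0.038] spin -0.004
opening 0.019689470653036202 q [-0.386  0.084  2.057  0.     1.001  1.594]
50.00009000301361
```

Call:
{"op": "send_rows", "data": {
  "claw": [1,1,1,1,1,1,1,1,1],
  "linear": [
    [0,0,-0.2],
    [0,0,-0.4],
    [0,0,-0.7],
    [0,0,-0.7],
    [0,0,-0.7],
    [0,0,-0.8],
    [0,0,-0.8],
    [0,0,-0.7],
    [0,0,0]
  ],
  "spin": [0,0,0,0,0,0,0,0,0]
}}

```text
time_s: 6.92
tool_pos: [0.5132, -0.1507, 0.1676]
tcp_rot: [0.979, -0.203, 0.002, 0.0]
force: [0.4, 0.9, -4.9]
opening: 0.0198
gripper_force: 50.0
```

```bash
python3 go.py 0.4914 0.1437 0.165 16.2
```

```text
t 6.92 pos [ 0.5132 -0.1507  0.1676] yaw -23.43 tilt z [ 0.0041 -0.0017 -1.    ] F [ 0.45  0.95 -4.93] M [ 0.14  0.18 -0.01] units [-4.57  -8.714  0.067] spin -4.954
opening 0.019795792607845312 q [-0.386 -0.1    1.957  0.     1.28   1.594]
```

Call:
{"op": "send_rows", "data": {
  "claw": [1,1,1,1,1,1,1,1,1,1,1,1],
  "linear": [
    [-0.2,-0.4,0],
    [-0.4,-0.75,0],
    [-0.45,-0.87,0],
    [-0.45,-0.87,0],
    [-0.45,-0.87,0],
    [-0.45,-0.87,0],
    [-0.45,-0.87,0],
    [-0.45,-0.87,0],
    [-0.45,-0.87,0],
    [-0.45,-0.87,0],
    [-0.25,-0.4,0],
    [-0.12,-0.2,0]
  ],
  "spin": [0,0,0,0,0,0,0,0,0,0,0,0]
}}

```text
time_s: 8.43
tool_pos: [0.4893, 0.1446, 0.1642]
tcp_rot: [0.979, -0.203, -0.001, 0.0]
force: [-0.2, -0.9, -5.4]
opening: 0.0199
gripper_force: 50.0
```

Call:
{"op": "send_rows", "data": {
  "claw": [1,1,1,1,1,1,1,1],
  "linear": [
    [0,0,0],
    [0,0,0],
    [0,0,0],
    [0,0,0],
    [0,0,0],
    [0,0,0],
    [0,0,0],
    [0,0,0]
  ],
  "spin": [-0.5,-0.8,-0.8,-0.8,-0.8,-0.8,-0.45,0]
}}

```text
time_s: 9.43
tool_pos: [0.49, 0.1433, 0.1648]
tcp_rot: [0.99, 0.14, -0.0, 0.0]
force: [-0.1, -0.0, -5.3]
opening: 0.0196
gripper_force: 50.0
```

```bash
python3 go.py 0.4914 0.1437 0.165 16.2;  python3 - <<'E'
from cell import r
from h import *
import pickle
F={n:r.grab_frame(n) for n in("side","top")}; pickle.dump(F,open("F1.pkl","wb"))
c=np.zeros((560,800,3),np.uint8)
c[:560,:480]=cv2.resize(F["side"]["image"][230:370,220:340,::-1],None,fx=4,fy=4,interpolation=2)
c[:320,480:800]=cv2.resize(F["top"]["image"][190:270,190:270,::-1],None,fx=4,fy=4,interpolation=2)
cv2.imwrite("pics/over.png",c)
E
```

```text
t 9.43 pos [0.49   0.1433 0.1648] yaw 16.07 tilt z [-7.e-04 -6.e-04 -1.e+00] F [-0.1  -0.04 -5.31] M [-0.06  0.17  0.03] units [ 0.048  0.001 -0.008] spin -0.016
opening 0.01963871709531574 q [ 1.800e-01 -1.520e-01  2.008e+00 -1.000e-03  1.286e+00  1.470e+00]
```

View pics/over.png

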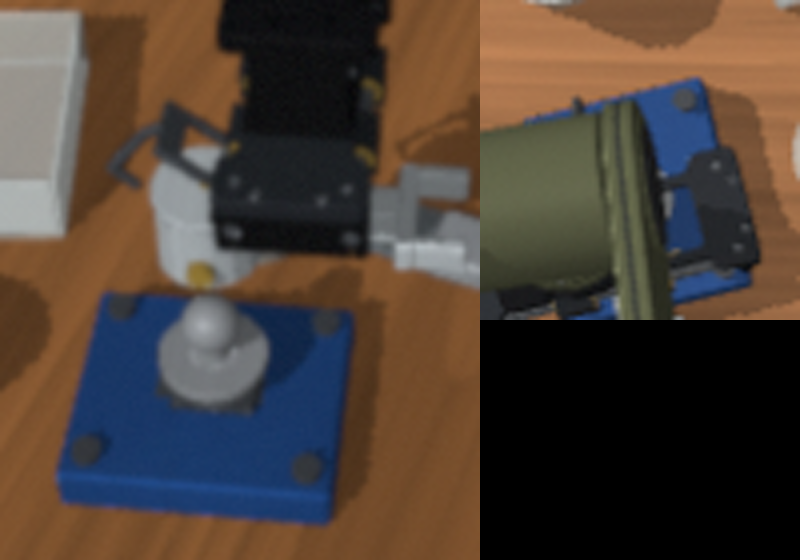

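The yoke hangs level over the stud, its lever up; the ball is at crop (210,322) and the cup above it at about (205,230). I'll lower it and feel for the ball.

Call:
{"op": "send_rows", "data": {
  "claw": [1,1,1,1,1],
  "linear": [
    [0.05,0,0.4],
    [0,0,0.5],
    [0,0,0.3],
    [0,0,0.2],
    [0,0,0]
  ],
  "spin": [0,0,0,0,0]
}}

```text
time_s: 10.15
tool_pos: [0.4912, 0.1444, 0.1224]
tcp_rot: [0.99, 0.141, -0.001, 0.0]
force: [-0.3, -0.1, -5.0]
opening: 0.0198
gripper_force: 50.0
```

Call:
{"op": "send_rows", "data": {
  "claw": [1,1,1,1],
  "linear": [
    [0,0,0.1],
    [0,0,0.1],
    [0,0,0.1],
    [0,0,0]
  ],
  "spin": [0,0,0,0]
}}

```text
time_s: 10.65
tool_pos: [0.4914, 0.1444, 0.1138]
tcp_rot: [0.99, 0.141, -0.0, 0.0]
force: [0.3, 0.3, -4.8]
opening: 0.0197
gripper_force: 50.0
```

```bash
python3 go.py 0.4914 0.1437 0.0765 16.2;  python3 - <<'E'
from h import *
import pickle
F=pickle.load(open("F1.pkl","rb"));a=np.radians(16.07)
c=np.array([.490,.1433,.1648])+.0545*np.array([np.cos(a),np.sin(a),0])
for z in(.1497,.1967): p=proj(F["side"],[c[0],c[1],z]);print((p-[220,230])*4)
E
```

```text
t 10.65 pos [0.4914 0.1444 0.1138] yaw 16.17 tilt z [-6.e-04 -1.e-04 -1.e+00] F [ 0.27  0.28 -4.81] M [-0.08  0.23  0.08] units [-0.005  0.022  1.244] spin -0.003
opening 0.019679240492311716 q [ 0.181 -0.097  2.049 -0.     1.19   1.469]
[203.31426632 243.75886958]
[198.56306458 181.27961879]
```

Call:
{"op": "send_rows", "data": {
  "claw": [1,1,1],
  "linear": [
    [0,0,0.08],
    [0,0,0.08],
    [0,0,0]
  ],
  "spin": [0,0,0]
}}

```text
time_s: 11.02
tool_pos: [0.4914, 0.1444, 0.109]
tcp_rot: [0.99, 0.141, -0.0, 0.0]
force: [0.2, -0.2, -5.7]
opening: 0.0198
gripper_force: 50.0
```

Call:
{"op": "send_rows", "data": {
  "claw": [1,1,1],
  "linear": [
    [0,0,0.06],
    [0,0,0.06],
    [0,0,0]
  ],
  "spin": [0,0,0]
}}

```text
time_s: 11.4
tool_pos: [0.4915, 0.1444, 0.1055]
tcp_rot: [0.99, 0.141, -0.0, 0.0]
force: [-0.4, 0.3, -5.1]
opening: 0.0199
gripper_force: 50.0
```

Call:
{"op": "send_rows", "data": {
  "claw": [1,1,1],
  "linear": [
    [0,0,0.06],
    [0,0,0.06],
    [0,0,0]
  ],
  "spin": [0,0,0]
}}

```text
time_s: 11.78
tool_pos: [0.4915, 0.1444, 0.1019]
tcp_rot: [0.99, 0.141, -0.0, -0.0]
force: [0.1, 0.7, -5.0]
opening: 0.0199
gripper_force: 50.0
```

Call:
{"op": "send_rows", "data": {
  "claw": [1,1,1],
  "linear": [
    [0,0,0.06],
    [0,0,0.06],
    [0,0,0]
  ],
  "spin": [0,0,0]
}}

```text
time_s: 12.15
tool_pos: [0.4919, 0.1443, 0.0986]
tcp_rot: [0.99, 0.141, 0.0, 0.0]
force: [0.7, -1.2, -4.1]
opening: 0.02
gripper_force: 50.0
```

Call:
{"op": "send_rows", "data": {
  "claw": [1,1,1],
  "linear": [
    [0,0.03,0.04],
    [0,0,0.04],
    [0,0,0]
  ],
  "spin": [0,0,0]
}}

```text
time_s: 12.52
tool_pos: [0.4925, 0.1439, 0.097]
tcp_rot: [0.99, 0.141, 0.001, -0.0]
force: [-1.9, -0.7, 1.2]
opening: 0.0197
gripper_force: 50.0
```

Call:
{"op": "send_rows", "data": {
  "claw": [1,1,1],
  "linear": [
    [0,0,0.04],
    [0,0,0.04],
    [0,0,0]
  ],
  "spin": [0,0,0]
}}

```text
time_s: 12.9
tool_pos: [0.4932, 0.1438, 0.0946]
tcp_rot: [0.99, 0.141, 0.002, -0.0]
force: [2.3, 1.1, 2.3]
opening: 0.0194
gripper_force: 50.0
```

Call:
{"op": "send_rows", "data": {
  "claw": [1,1,1],
  "linear": [
    [0.03,0,0.03],
    [0,0,0.03],
    [0,0,0]
  ],
  "spin": [0,0,0]
}}

```text
time_s: 13.28
tool_pos: [0.4934, 0.144, 0.092]
tcp_rot: [0.99, 0.141, 0.001, -0.0]
force: [3.4, 0.4, 1.2]
opening: 0.0199
gripper_force: 50.0
```

```bash
python3 go.py 0.4914 0.1437 0.0765 16.2
```

```text
t 13.28 pos [0.4934 0.144  0.092 ] yaw 16.17 tilt z [ 1.7e-03  4.0e-04 -1.0e+00] F [3.43 0.37 1.18] M [ 0.32 -0.72  0.04] units [-0.068 -0.01   0.517] spin -0.004
opening 0.01989803700117252 q [ 0.179 -0.069  2.062  0.     1.146  1.468]
```

Call:
{"op": "send_rows", "data": {
  "claw": [1,1,1],
  "linear": [
    [0.05,0,0],
    [0,0,0.04],
    [0,0,0]
  ],
  "spin": [0,0,0]
}}

```text
time_s: 13.65
tool_pos: [0.4938, 0.1442, 0.0899]
tcp_rot: [0.99, 0.141, -0.0, 0.0]
force: [1.6, 0.9, -1.0]
opening: 0.0196
gripper_force: 50.0
```

Call:
{"op": "send_rows", "data": {
  "claw": [1,1,1],
  "linear": [
    [0,0,0.03],
    [0,0,0.03],
    [0,0,0]
  ],
  "spin": [0,0,0]
}}

```text
time_s: 14.02
tool_pos: [0.4939, 0.1442, 0.0885]
tcp_rot: [0.99, 0.141, -0.0, 0.0]
force: [0.5, 0.8, -0.5]
opening: 0.0196
gripper_force: 50.0
```

Call:
{"op": "send_rows", "data": {
  "claw": [1,1,1],
  "linear": [
    [0,0,0.04],
    [0,0,0.04],
    [0,0,0]
  ],
  "spin": [0,0,0]
}}

```text
time_s: 14.4
tool_pos: [0.4941, 0.1442, 0.0861]
tcp_rot: [0.99, 0.141, -0.0, -0.0]
force: [2.1, 1.0, -2.9]
opening: 0.02
gripper_force: 50.0
```

Call:
{"op": "send_rows", "data": {
  "claw": [1,1,1],
  "linear": [
    [0,0,0.04],
    [0,0,0.04],
    [0,0,0]
  ],
  "spin": [0,0,0]
}}

```text
time_s: 14.78
tool_pos: [0.4939, 0.1442, 0.0835]
tcp_rot: [0.99, 0.141, -0.0, -0.0]
force: [2.1, 1.7, -4.3]
opening: 0.0199
gripper_force: 50.0
```

Call:
{"op": "send_rows", "data": {
  "claw": [1,1,1],
  "linear": [
    [0.02,0,0.04],
    [0,0,0.04],
    [0,0,0]
  ],
  "spin": [0,0,0]
}}

```text
time_s: 15.15
tool_pos: [0.4943, 0.1443, 0.081]
tcp_rot: [0.99, 0.141, -0.001, 0.0]
force: [1.5, 0.7, -6.3]
opening: 0.0197
gripper_force: 50.0
```

Call:
{"op": "send_rows", "data": {
  "claw": [1,1,1],
  "linear": [
    [0.02,0,0.03],
    [0,0,0.03],
    [0,0,0]
  ],
  "spin": [0,0,0]
}}

```text
time_s: 15.52
tool_pos: [0.4946, 0.1445, 0.0796]
tcp_rot: [0.99, 0.141, -0.001, -0.0]
force: [-2.3, 0.7, -3.7]
opening: 0.0193
gripper_force: 50.0
```

Call:
{"op": "send_rows", "data": {
  "claw": [1,1,1],
  "linear": [
    [-0.01,0,0.04],
    [0,0,0.03],
    [0,0,0]
  ],
  "spin": [0,0,0]
}}

```text
time_s: 15.9
tool_pos: [0.4946, 0.1445, 0.0785]
tcp_rot: [0.99, 0.141, -0.001, 0.0]
force: [-6.8, -1.4, 2.4]
opening: 0.0197
gripper_force: 50.0
```

Call:
{"op": "send_rows", "data": {
  "claw": [1,1],
  "linear": [
    [0,0,0.03],
    [0,0,0]
  ],
  "spin": [0,0]
}}

```text
time_s: 16.15
tool_pos: [0.4946, 0.1444, 0.0785]
tcp_rot: [0.99, 0.141, -0.001, 0.0]
force: [-10.3, -1.2, 8.6]
opening: 0.0195
gripper_force: 50.0
```

Call:
{"op": "send_rows", "data": {
  "claw": [1,1,1],
  "linear": [
    [-0.02,0,0],
    [-0.02,0,0],
    [0,0,0]
  ],
  "spin": [0,0,0]
}}

```text
time_s: 16.52
tool_pos: [0.4946, 0.1444, 0.0784]
tcp_rot: [0.99, 0.141, 0.001, -0.0]
force: [-5.6, 0.3, 6.1]
opening: 0.0199
gripper_force: 50.0
```

```bash
python3 go.py 0.4914 0.1437 0.0765 16.2; python3 - <<'E'
from cell import r
from h import *
import pickle
F={n:r.grab_frame(n) for n in("side","top")}; pickle.dump(F,open("F2.pkl","wb"))
c=np.zeros((600,800,3),np.uint8)
c[:600,:600]=cv2.resize(F["side"]["image"][260:360,230:330,::-1],None,fx=6,fy=6,interpolation=2)
cv2.imwrite("pics/fit.png",c)
E
```

```text
t 16.52 pos [0.4946 0.1444 0.0784] yaw 16.17 tilt z [ 1.4e-03  5.0e-04 -1.0e+00] F [-5.61  0.34  6.07] M [0.07 1.   0.13] units [-0.11  -0.006  0.064] spin -0.003
opening 0.019850368914721698 q [ 0.18  -0.048  2.068  0.     1.12   1.468]
```

View pics/fit.png

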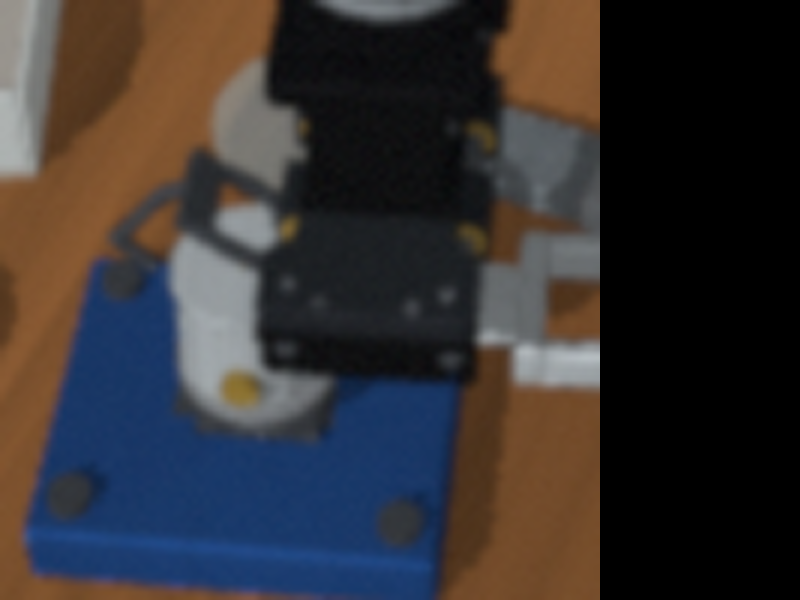

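The cup sits down on the shoulder with the lever up, its rim around (255,415) in the crop and the stud's shoulder hidden beneath it. I'll relieve the side force and press a little more to confirm the steep stop.

Call:
{"op": "send_rows", "data": {
  "claw": [1,1,1],
  "linear": [
    [-0.025,0,0],
    [-0.02,0,0],
    [0,0,0]
  ],
  "spin": [0,0,0]
}}

```text
time_s: 17.0
tool_pos: [0.4944, 0.1444, 0.0782]
tcp_rot: [0.99, 0.141, 0.002, -0.0]
force: [1.8, 2.8, 2.8]
opening: 0.0199
gripper_force: 50.0
```

Call:
{"op": "send_rows", "data": {
  "claw": [1,1],
  "linear": [
    [0,0,0.03],
    [0,0,0]
  ],
  "spin": [0,0]
}}

```text
time_s: 17.25
tool_pos: [0.4944, 0.1443, 0.0782]
tcp_rot: [0.99, 0.141, 0.002, -0.0]
force: [-2.1, 2.5, 9.5]
opening: 0.0199
gripper_force: 50.0
```

```bash
python3 go.py 0.4914 0.1437 0.0765 16.2
```

```text
t 17.25 pos [0.4944 0.1443 0.0782] yaw 16.17 tilt z [ 0.004   0.0012 -1.    ] F [-2.12  2.51  9.49] M [0.56 0.2  0.12] units [-0.103 -0.007  0.056] spin -0.004
opening 0.01986894305965715 q [ 1.800e-01 -5.000e-02  2.071e+00  1.000e-03  1.117e+00  1.468e+00]
```

Call:
{"op": "send_rows", "data": {
  "claw": [1,1],
  "linear": [
    [0.005,0,0.02],
    [0,0,0]
  ],
  "spin": [0,0]
}}

```text
time_s: 17.5
tool_pos: [0.4944, 0.1443, 0.0782]
tcp_rot: [0.99, 0.141, 0.002, -0.0]
force: [-3.7, 2.4, 13.1]
opening: 0.0204
gripper_force: 50.0
```

A firm stop at about 18 N with no movement, so it's home. I'll unload and let go.

Call:
{"op": "send_rows", "data": {
  "claw": [1,1,1,0.8,0.6,0.4,0.2,0,0,0],
  "linear": [
    [0,0,-0.03],
    [0,0,-0.035],
    [0,0,0],
    [0,0,0],
    [0,0,0],
    [0,0,0],
    [0,0,0],
    [0,0,0],
    [0,0,0],
    [0,0,0]
  ],
  "spin": [0,0,0,0,0,0,0,0,0,0]
}}

```text
time_s: 18.75
tool_pos: [0.4927, 0.1438, 0.0774]
tcp_rot: [0.99, 0.141, -0.0, 0.0]
force: [-0.5, -0.5, -0.2]
opening: 0.0742
gripper_force: 0.0
```

Call:
{"op": "send_rows", "data": {
  "claw": [0,0,0,0,0,0,0],
  "linear": [
    [0,0,-0.3],
    [0,0,-0.8],
    [0,0,-0.9],
    [0,0,-0.9],
    [0,0,-0.5],
    [-0.9,0,0],
    [-0.9,0,0]
  ],
  "spin": [0,0,0,0,0,0,0]
}}

```text
time_s: 19.62
tool_pos: [0.4403, 0.1286, 0.1796]
tcp_rot: [0.99, 0.141, -0.0, 0.0]
force: [-0.6, 0.5, -0.5]
opening: 0.0953
gripper_force: 0.0
```

Call:
{"op": "send_rows", "data": {
  "claw": [1,1,1,1,1,1],
  "linear": [
    [-0.9,0,0],
    [-0.9,0,0],
    [0,0,0],
    [0,0,0],
    [0,0,0],
    [0,0,0]
  ],
  "spin": [0,0,0,0,0,0],
  "squeeze": 20
}}

```text
time_s: 20.38
tool_pos: [0.3894, 0.1139, 0.1793]
tcp_rot: [0.99, 0.141, -0.0, -0.0]
force: [-0.4, 0.2, 0.1]
opening: 0.04
gripper_force: 0.0
```

```bash
python3 go.py 0.4914 0.1437 0.0765 16.2; python3 - <<'E'
from cell import r
from h import *
import pickle
F={n:r.grab_frame(n) for n in("side","top")}; pickle.dump(F,open("F3.pkl","wb"))
c=np.zeros((600,800,3),np.uint8)
c[:480,:400]=cv2.resize(F["side"]["image"][270:350,240:320,::-1],(400,480),interpolation=2)[:480,:400]
c[:400,400:800]=cv2.resize(F["top"]["image"][195:275,190:270,::-1],None,fx=5,fy=5,interpolation=2)
cv2.imwrite("pics/rel.png",c)
E
```

```text
t 20.38 pos [0.3894 0.1139 0.1793] yaw 16.17 tilt z [-6.e-04 -0.e+00 -1.e+00] F [-0.42  0.16  0.15] M [-0.03  0.02 -0.03] units [ 3.543 -0.008  3.426] spin -0.003
opening 0.03996400396501456 q [ 0.152 -0.435  2.203  0.     1.374  1.44 ]
```

View pics/rel.png

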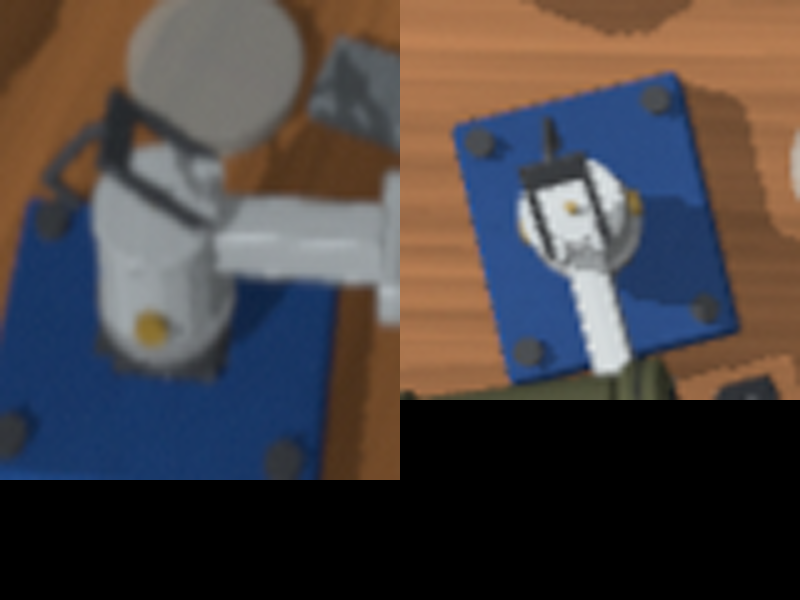

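The cup stands on the stud, lever up. The pin shows at (572,208) in the top crop and the lever's pad at (553,172).

```bash
python3 - <<'E'
from h import *
import pickle
F=pickle.load(open("F3.pkl","rb"));t,s=F["top"],F["side"]
T=lambda u,v:(190+(u-400)/5-.4,195+v/5-.4)
S=lambda u,v:(240+u/5-.4,270+v/6-.42)
pin=plane(t,T(572,208),.115);pad=plane(t,T(553,172),.151);tg=plane(t,T(610,365),.107)
a=np.radians(16.17);U=np.array([[np.cos(a),np.sin(a)],[np.sin(a),-np.cos(a)]])
print("pin",pin,"pad",pad,"expected cup .5467 .1595; pad rel",U@(pad-pin)[:2])
d=(pin-tg)[:2];print("yaw",np.degrees(np.arctan2(d[1],d[0])))
print("pad tri",tri(t,T(553,172),s,S(118,130)))
print("units to pad+8mm fwd",U@(pin[:2]-[.3894,.1139])/.03, U@(np.array([.5467,.1595])-[.3894,.1139])/.03)
E
```

```text
pin [0.54538529 0.15724782 0.115     ] pad [0.55882516 0.16196078 0.151     ] expected cup .5467 .1595; pad rel [ 0.01422068 -0.00078366]
yaw 14.892394579084767
pad tri (array([0.55874747, 0.16244845, 0.14663309]), np.float64(0.0014898532556470844))
units to pad+8mm fwd [5.39621066 0.0602368 ] [5.4592073e+00 3.3852969e-04]
```

Call:
{"op": "send_rows", "data": {
  "claw": [1,1,1,1,1,1,1,1,1,1],
  "linear": [
    [0,0,0],
    [0.5,0.03,0],
    [0.8,0,0],
    [0.9,0,0],
    [0.9,0,0],
    [0.9,0,0],
    [0.9,0,0],
    [0.7,0,0],
    [0.4,0,0],
    [0,0,0]
  ],
  "spin": [0,0,0,0,0,0,0,0,0,0]
}}

```text
time_s: 21.72
tool_pos: [0.5624, 0.1631, 0.1792]
tcp_rot: [0.99, 0.141, -0.0, 0.0]
force: [0.0, -0.6, -0.5]
opening: 0.0005
gripper_force: 0.0
```

Call:
{"op": "send_rows", "data": {
  "claw": [1,1,1,1],
  "linear": [
    [0,0,0.25],
    [0,0,0.25],
    [0,0,0.1],
    [0,0,0]
  ],
  "spin": [0,0,0,0]
}}

```text
time_s: 22.22
tool_pos: [0.5617, 0.1629, 0.1609]
tcp_rot: [0.99, 0.141, -0.0, 0.0]
force: [0.6, 0.1, 0.2]
opening: 0.0005
gripper_force: 0.0
```

Call:
{"op": "send_rows", "data": {
  "claw": [1,1,1],
  "linear": [
    [0,0,0.1],
    [0,0,0.1],
    [0,0,0]
  ],
  "spin": [0,0,0]
}}

```text
time_s: 22.6
tool_pos: [0.562, 0.163, 0.1551]
tcp_rot: [0.99, 0.141, -0.0, 0.0]
force: [0.4, 0.6, -0.3]
opening: 0.0003
gripper_force: 0.0
```

```bash
python3 go.py 0.5693 0.165 0.120 16.2
```

```text
t 22.6 pos [0.562  0.163  0.1551] yaw 16.17 tilt z [-6.e-04 -1.e-04 -1.e+00] F [ 0.35  0.59 -0.26] M [0.03 0.01 0.  ] units [0.254 0.004 1.168] spin -0.003
opening 0.0003367628075625418 q [0.191 0.027 1.855 0.    1.26  1.479]
```

Descend in small steps, easing forward.

Call:
{"op": "send_rows", "data": {
  "claw": [1,1,1,1],
  "linear": [
    [0.02,0,0.1],
    [0.02,0,0.1],
    [0.02,0,0.1],
    [0,0,0]
  ],
  "spin": [0,0,0,0]
}}

```text
time_s: 23.1
tool_pos: [0.5656, 0.164, 0.148]
tcp_rot: [0.99, 0.141, 0.002, -0.0]
force: [1.8, 0.6, 4.3]
opening: 0.0008
gripper_force: 2.2
```

Call:
{"op": "send_rows", "data": {
  "claw": [1,1,1,1],
  "linear": [
    [0.02,0,0.1],
    [0.02,0,0.1],
    [0.02,0,0.1],
    [0,0,0]
  ],
  "spin": [0,0,0,0]
}}

```text
time_s: 23.6
tool_pos: [0.5689, 0.1649, 0.1401]
tcp_rot: [0.99, 0.141, 0.004, -0.001]
force: [4.4, 2.0, 5.8]
opening: 0.0004
gripper_force: 3.0
```

Call:
{"op": "send_rows", "data": {
  "claw": [1,1,1,1],
  "linear": [
    [0.02,0,0.1],
    [0.02,0,0.1],
    [0.02,0,0.1],
    [0,0,0]
  ],
  "spin": [0,0,0,0]
}}

```text
time_s: 24.1
tool_pos: [0.569, 0.1649, 0.1297]
tcp_rot: [0.99, 0.141, 0.002, -0.0]
force: [3.2, 0.7, 4.4]
opening: 0.0008
gripper_force: 2.3
```

Call:
{"op": "send_rows", "data": {
  "claw": [1,1,1],
  "linear": [
    [0,0,0.08],
    [0,0,0.08],
    [0,0,0]
  ],
  "spin": [0,0,0]
}}

```text
time_s: 24.48
tool_pos: [0.5669, 0.1644, 0.123]
tcp_rot: [0.99, 0.141, -0.001, 0.0]
force: [2.3, 0.8, 3.8]
opening: 0.0003
gripper_force: 1.9
```

Call:
{"op": "send_rows", "data": {
  "claw": [1,1,1],
  "linear": [
    [0,0,0.05],
    [0,0,0.04],
    [0,0,0]
  ],
  "spin": [0,0,0]
}}

```text
time_s: 24.85
tool_pos: [0.5669, 0.1644, 0.1205]
tcp_rot: [0.99, 0.141, -0.001, 0.0]
force: [1.6, 0.6, 4.5]
opening: 0.0001
gripper_force: 2.0
```

Call:
{"op": "send_rows", "data": {
  "claw": [1,1],
  "linear": [
    [0,0,0.03],
    [0,0,0]
  ],
  "spin": [0,0]
}}

```text
time_s: 25.1
tool_pos: [0.567, 0.1644, 0.1203]
tcp_rot: [0.99, 0.141, -0.001, 0.0]
force: [1.0, 0.2, 6.5]
opening: 0.0002
gripper_force: 3.0
```

Call:
{"op": "send_rows", "data": {
  "claw": [1,1],
  "linear": [
    [0,0,0.03],
    [0,0,0]
  ],
  "spin": [0,0]
}}

```text
time_s: 25.35
tool_pos: [0.5672, 0.1645, 0.1202]
tcp_rot: [0.99, 0.141, -0.0, 0.0]
force: [-0.6, -0.6, 9.3]
opening: 0.0001
gripper_force: 4.5
```

Call:
{"op": "send_rows", "data": {
  "claw": [1,1],
  "linear": [
    [0,0,0.02],
    [0,0,0]
  ],
  "spin": [0,0]
}}

```text
time_s: 25.6
tool_pos: [0.5673, 0.1645, 0.1201]
tcp_rot: [0.99, 0.141, -0.0, 0.0]
force: [-1.2, -0.9, 10.4]
opening: 0.0007
gripper_force: 5.4
```

Call:
{"op": "send_rows", "data": {
  "claw": [1,1],
  "linear": [
    [0,0,0.02],
    [0,0,0]
  ],
  "spin": [0,0]
}}

```text
time_s: 25.85
tool_pos: [0.5675, 0.1645, 0.12]
tcp_rot: [0.99, 0.141, -0.0, 0.0]
force: [-1.8, -0.6, 13.0]
opening: 0.0002
gripper_force: 6.3
```

Call:
{"op": "send_rows", "data": {
  "claw": [1,1,1,1,1,1,1,1,1,1,1,1],
  "linear": [
    [0,0,-0.2],
    [0,0,-0.5],
    [0,0,-0.9],
    [0,0,-0.9],
    [-0.6,0,0],
    [-0.9,0,0],
    [-0.9,0,0],
    [-0.9,0,0],
    [-0.9,0,0],
    [-0.9,0,0],
    [-0.6,0,0],
    [0,0,0]
  ],
  "spin": [0,0,0,0,0,0,0,0,0,0,0,0]
}}

```text
time_s: 27.35
tool_pos: [0.4021, 0.1167, 0.1927]
tcp_rot: [0.99, 0.141, -0.0, 0.0]
force: [-0.3, 0.5, -0.3]
opening: 0.0004
gripper_force: 0.0
```

```bash
python3 - <<'E'
from cell import r
from h import *
F={n:r.grab_frame(n) for n in("side","top")}
c=np.zeros((600,800,3),np.uint8)
c[:480,:400]=cv2.resize(F["side"]["image"][270:350,240:320,::-1],(400,480),interpolation=2)
c[:400,400:800]=cv2.resize(F["top"]["image"][195:275,190:270,::-1],None,fx=5,fy=5,interpolation=2)
cv2.imwrite("pics/end.png",c)
E
```

```text
(no output)
```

View pics/end.png

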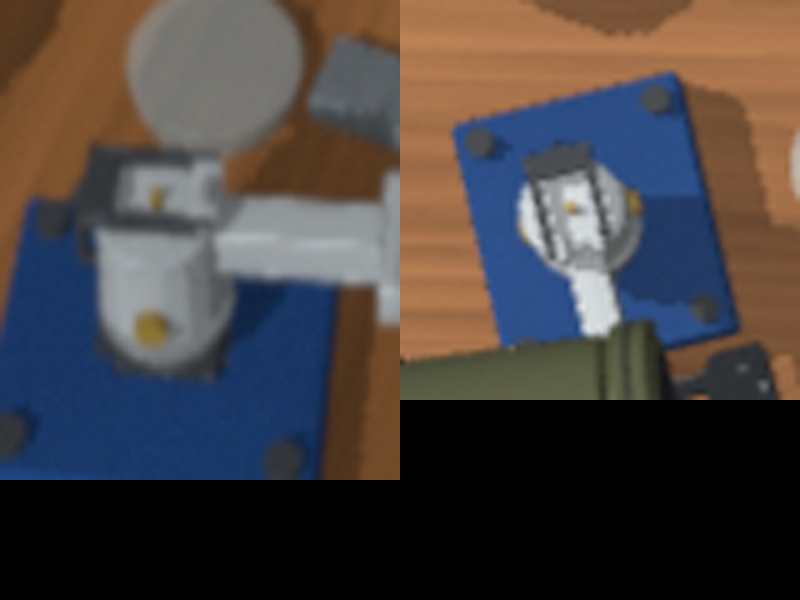

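The lever lies level over the cup with its pad at (560,160) in the top crop. The raised brass pin shows at (157,197) in the side crop, and the cup is upright and unmoved.

```bash
python3 -c "
from cell import r
print(r.close_job())"
```

```text
the job is handed in; nothing more can be done
None
```

The yoke is on the ball stud, pressed to a firm stop at about 18 N and upright; I then let go and pressed the latch lever to its stop at about 13 N, and handed the job in at about 27 s with the robot clear.

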